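Hang the escrow bucket, then hold the paddle wheel over the inspection mirror

ROBOT

A 6-joint arm with a two-finger parallel gripper is mounted at the origin on the work surface. World frame = base frame: x ahead of the robot, y to its left, z up, the work surface at z = 0. Lengths are in m, angles in degrees, forces in N, time in s.
With the tool pointing down it reaches from about 0.3 to 0.75 m from the base axis. Payload 8.5 kg.
Tool frame: the origin (TCP) lies on the mounting face of the last link; the fingertips stand tip_extent ahead of it and the grasp point (between the pads) lies 155 mm ahead of it (tip_extent is the distance from the TCP to the fingertips, in m); z points along the fingers, y is the line along which they close (so a half turn about z gives the same grasp; the last joint's range is limited). The gripper opens to 85 mm and grips with 20 to 120 N. Pads are 22 mm wide; open, the fingers measure 114 mm over their backs; the gripper's body (76 mm by 85 mm) begins 54 mm behind the grasp point. The pads swing forward as they close: fully open they stand 13 mm farther back than shut.
Start: joints at [59.169, 21.807, 74.336, -0, 83.858, -12.336], TCP at [0.174, 0.522, 0.405] pointing down, gripper open.
Joint ranges: [-178.18, 178.18], [-50.72, 133.34], [12.68, 142.11], [-81.47, 261.47], [9.98, 163.14], [-165.26, 165.26]. Speed limits (degrees/s): [136.94, 136.94, 180, 180, 180, 180].

INTERFACE

Orientations are given as a 3x3 rotation matrix whose columns are the frame's x, y, z axes.
In Python, from rig import observe, get_image, camera_params, close_job, tip_extent gives the robot as it stands.
- The arm moves only by the shell command python3 -m creep 'ROWS' [FORCE]. ROWS is JSON, a list of rows, each an object with "jaw": the gripper's target within -1 to 1 (shut at 1, half-way at 0, fully open at -1); "travel": the shift along the world's x, y, z in mm, a list of three; "roll": the turn about the world's z in rad. A call has 1 to 12 rows; each row is the pose to reach, as a shift and turn from the pose commanded when the call began; what a row does not reach only later rows make up. A row lasts 1/10 s, in which the tool goes at most 50 mm and 8.59 degrees, less where a joint would pass 70% of its speed; a pose out of reach is approached as far as the arm can. A call with a gripper value outside its range is refused whole. The fingers move at their own pace and stop on an object; FORCE is the grip in N (left out, the last holds). Time passes only in rows, so rows that repeat a pose let the fingers close. It gives the time, the measured TCP pose, the force, the opening and the grip force at its end, in the units of the state.
- observe(): the state, without advancing time (a new reading comes with each control period).
- get_image(name): name is "scene" or "top" or "wrist"; returns (picture, depth): 400x640x3 uint8, red, green, blue; 400x640 float32, m along the optical axis (not along the pixel's ray), 0 where there is no reading.
- camera_params(name): a dict with "mtx" (3x3 intrinsics, pixels), "dist_coeffs" ([k1, k2, p1, p2, k3] as OpenCV has them; the pictures are not rectified), "extrinsics" (4x4, takes a point from camera to world coordinates). Camera axes: x right, y down, z forward; pixel columns grow to the right and rows downward; lengths in m; the calibration is good to about 2 mm. A picture is of the moment at which its call begins: read the wrist's pose just before it. camera_params takes no time and is no camera call; for the wrist camera it gives the pose at the moment of the call.
- close_job(): hands the job in; it is judged then, once.
The state is a dict: "time_s": time; "q": joint angles; "qvel": joint speeds; "joint_efforts": joint torques, N m; "position": TCP position; "tool_rot": TCP orientation; "ft_force": force on the tool from outside, world axes, zero at the start; "wrist_torque": the same for the moment, N m; "grip_width": finger opening in m; "gripper_force": force on a finger pad.
Only numpy, scipy, OpenCV 4.12 (cv2) and the standard library are available. Lean on these libraries where they do the work, as an engineer would, in place of code of your own. Each camera call takes 0.05 s, during which the arm holds its last target. There are 200 camera calls.

TASK

Clear the round inspection mirror: hang the escrow bucket by its handle on the hook of the stand and let go of it. Then lift the brass paddle wheel off its spindle and hold it level and still about 10 cm above the middle of the mirror, so that its underside can be checked. Finish while still holding it there with the bucket still hanging, and leave the other things on the bench where they are.

Things in the scene. Friction and masses are not known exactly. Their poses are not given: they have to be found in the camera images.
- bucket: Bright metal escrow bucket, about 200 g, upright on the mirror: open cup 65 mm high, 56 mm wide at the foot, 72 mm at the rim, with a rigid upright handle of 8 mm round bar arching over the mouth in its own y-z plane (shoulders at y = +-34 mm, 105 mm up) and a grip stub on the handle's top. Origin: centre of the foot, z up. The same after a half turn.
- bucket_bar (a point): On the bucket: centre of the handle's straight top bar (30 mm long along the bucket's y, 8 mm thick), on its axis 124 mm above the foot. The open window from the rim up to the bar's underside is 55 mm high. Axes as the bucket's.
- bucket_grip (a point): On the bucket: middle of the square upright grip stub, 16 x 16 mm (sides along the bucket's x and y), which rises from the bar's top (128 mm above the foot) to 170 mm; this point is 149 mm above the foot.
- hook_stand: Fixed stand: base 130 x 110 x 12 mm, round post 16 mm thick at x = +50 mm, 244 mm high, carrying a hook of flat strip 14 mm wide (along y), 6 mm thick, bent in the x-z plane: from the post's top it slopes down along -x to a bend (x -25, z 205 mm), then up to its free tip. Open towards -x: bring the handle in from there, tip passing under its bar, bar along the stand's y. Origin: centre of the base's underside.
- hook_seat (a point): Point where the centre of the handle's bar comes to rest in the bend of the hook (stand frame x = -23 mm, z = 213 mm). Its x, y, z are the stand's axes.
- hook_tip (a point): On the stand: end of the hook's free tip, mid-strip (stand frame x = -45 mm, z = 224 mm); nothing of the tip reaches more than 4 mm beyond.
- mirror: Fixed round polished steel inspection mirror lying flat, 128 mm across in a black rubber rim of 144 mm; its face is 8 mm above the bench. Origin: centre of its underside.
- wheel: Brass paddle wheel, about 350 g, upright on the hopper base's spindle. From below: hub sleeve 26 mm wide, z 0 to 18 mm, bore 14 mm; disc 92 mm wide, z 18 to 23; six radial vanes up to z 35, out to 43 mm from the axis; round boss 22 mm wide on the axis, up to z 68, the part to grip. Origin: centre of the sleeve's underside; z: its axis, up.
- hopper_base: Fixed square grey hopper base 120 x 120 x 25 mm with an upright spindle 10 mm in diameter and 14 mm high in the middle of its top; the wheel's sleeve sits over the spindle with 2 mm of play all round. Origin: centre of its underside.
- punch: Short steel drift punch lying down, 125 mm long, 11 mm thick; bystander. Origin under its shank.
- coins: Stack of brass coins, 24 mm across, 21 mm high; bystander. Origin: centre of the underside.
- bearing: Steel bearing ring, 38 mm across, 12 mm high; bystander. Origin: centre of the underside.
- canister_silver: Plain aluminium screw-top canister, 62 mm across, 97 mm high; bystander. Origin: centre of the underside.
- canister_blue: Blue screw-top canister, 62 mm across, 97 mm high; bystander. Origin: centre of the underside.
- screwdriver: Screwdriver lying down, 160 mm long; bystander.

How it is judged (in metres and radians):
On the way, in this order (a step that is already met when the one before it is completed fails the run):
1. the bucket hangs by its handle's bar in the bend of the hook, let go (distance between bucket_bar and hook_seat below 0.02 m and contact force between bucket and hook_stand above 0.4 N and contact force between bucket and the fingers below 0.05 N and linear speed of bucket below 0.1 m/s and z of wheel in the frame of hopper_base below 0.035 m), for 0.3 s.
2. the wheel is lifted clear of its spindle, in the fingers (z of wheel in the frame of hopper_base above 0.06 m and contact force between wheel and the fingers above 1 N and contact force between wheel and hopper_base below 0.05 N), for 0.2 s.
At the end, for the whole second after the job is handed in: Wheel held by the fingers alone, axis within 35 mm of the mirror's centre, underside 60-160 mm above the bench under the mirror, level within 0.12 rad, still (0.03 m/s, 0.25 rad/s); bucket hangs untouched on the hook, bar within 20 mm of the seat, under 0.1 m/s (distance between bucket_bar and hook_seat below 0.02 m and contact force between bucket and hook_stand above 0.4 N and contact force between bucket and the fingers below 0.05 N and linear speed of bucket below 0.1 m/s and horizontal distance between wheel and mirror below 0.035 m and z of wheel in the frame of mirror between 0.06 and 0.16 m and angle between wheel's own z axis and vertical below 0.12 rad and linear speed of wheel below 0.03 m/s and angular speed of wheel below 0.25 rad/s and contact force between wheel and the fingers above 1 N and contact force between wheel and mirror below 0.05 N and contact force between wheel and hopper_base below 0.05 N and contact force between wheel and hook_stand below 0.05 N and contact force between wheel and bucket below 0.05 N); the arm keeps its last pose, push and grip.
It fails at once if another thing on the bench is moved by more than 30 mm (distance of any of punch, coins, bearing, canister_silver, canister_blue, screwdriver from where it was at the start of the episode above 0.03 m).
It also fails if it takes over 72 s, if anything falls off the work surface, if the arm or the gripper's body presses on something with over 40 N, if the wrist force passes 120 N, or if a joint passes its speed limit or range.

## Working session

There is one attempt and no reset: what is moved stays moved. The work goes in short steps, Python scripts to look and compute and a shell command to move; the robot and the scene stay as the last step left them, time stands still between calls to the robot, and variables do not carry over. Pictures are saved under pics/ and viewed, at most 13 in all, crops included, and the job is handed in when it is done.

```bash
mkdir -p pics; ls; cat > h.py <<'E'
import numpy as np, cv2
from rig import *
def snap(n,f=None):
    P=camera_params(n); im,d=get_image(n)
    if f: cv2.imwrite('pics/'+f,im[:,:,::-1])
    return P,im,d
def ray(P,uv):
    uv=np.asarray(uv,float).reshape(-1,1,2)
    n=cv2.undistortPoints(uv,np.array(P['mtx']),np.array(P['dist_coeffs'])).reshape(-1,2)
    E=np.array(P['extrinsics']); d=np.c_[n,np.ones(len(n))]@E[:3,:3].T
    return E[:3,3],d
def onz(P,uv,z):
    o,d=ray(P,uv); return o+d*((z-o[2])/d[:,2])[:,None]
def cloud(P,D):
    v,u=np.mgrid[0:D.shape[0],0:D.shape[1]]
    o,d=ray(P,np.c_[u.ravel(),v.ravel()])
    p=(o+d*D.ravel()[:,None]).reshape(*D.shape,3); p[D<=0]=np.nan
    return p
def proj(P,pts):
    E=np.linalg.inv(np.array(P['extrinsics']))
    return cv2.projectPoints(np.asarray(pts,float).reshape(-1,3),cv2.Rodrigues(E[:3,:3])[0],E[:3,3],np.array(P['mtx']),np.array(P['dist_coeffs']))[0].reshape(-1,2)
E
python3 - <<'E'
from h import *
s=observe(); print({k:np.round(v,3).tolist() for k,v in s.items()}, tip_extent)
for n in ('scene','top'):
    P,im,d=snap(n,n+'0.png'); np.savez(n+'0.npz',im=im,d=d); print(n,np.round(P['extrinsics'],3).tolist(),P['mtx'],(d>0).mean())
E
```

```text
pics
{'time_s': 0.0, 'q': [59.169, 21.84, 74.387, -0.001, 83.857, -12.335], 'qvel': [0.029, 0.035, -0.067, 0.018, -0.019, -0.072], 'joint_efforts': [0.001, -44.846, -23.128, -0.0, 0.005, -0.0], 'position': [0.174, 0.522, 0.404], 'tool_rot': [[-0.948, 0.317, -0.001], [0.317, 0.948, -0.001], [0.0, -0.001, -1.0]], 'ft_force': [-0.899, -0.635, 0.418], 'wrist_torque': [0.012, -0.004, 0.036], 'gripper_force': 0.0, 'grip_width': 0.086} 0.1734
scene [[0.361, 0.516, -0.777, 1.305], [0.932, -0.176, 0.316, -0.32], [0.027, -0.838, -0.545, 0.673], [0.0, 0.0, 0.0, 1.0]] [[388.09126961   0.         311.1510517 ]
 [  0.         388.09126961 202.62617866]
 [  0.           0.           1.        ]] 0.99586328125
top [[-0.007, -0.989, 0.15, 0.397], [-1.0, 0.007, 0.001, 0.022], [-0.002, -0.15, -0.989, 1.159], [0.0, 0.0, 0.0, 1.0]] [[481.08758743   0.         318.62536021]
 [  0.         481.08758743 198.32104371]
 [  0.           0.           1.        ]] 0.996125
```

View pics/scene0.png

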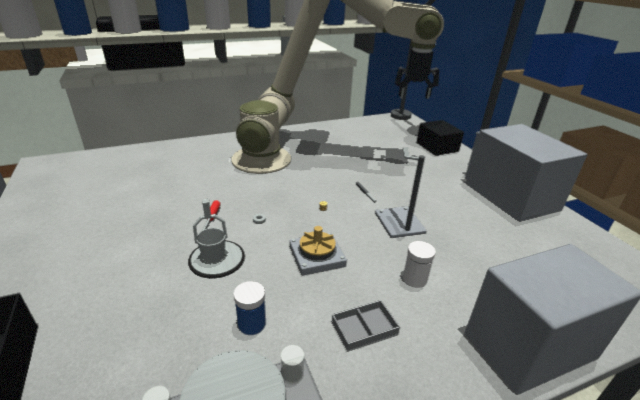

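View pics/top0.png

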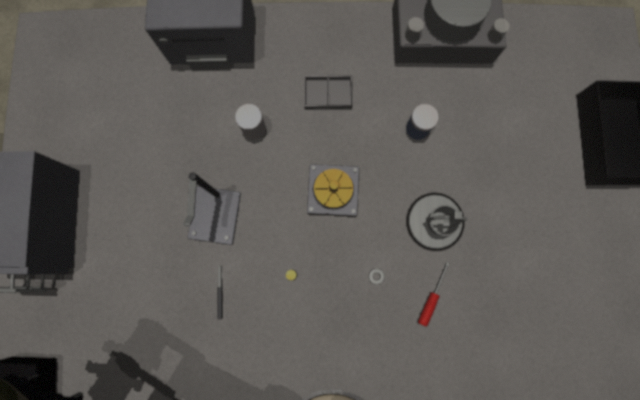

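The scene view shows the bucket on the mirror at (210,245), the wheel on its base at (318,240) and the stand at (405,220). Its hook points left, to (360,153). The top view shows the mirror at (436,221), the wheel at (333,188), and the stand base at (214,213) with its post top at (192,177). Next I take metric fits from depth and colour.

```bash
python3 - <<'E'
from h import *
C={};I={}
for n in ('scene','top'):
    z=np.load(n+'0.npz'); C[n]=cloud(camera_params(n),z['d']); I[n]=z['im']
def box(c,x0,x1,y0,y1,z0,z1):
    p=c.reshape(-1,3); m=(p[:,0]>x0)&(p[:,0]<x1)&(p[:,1]>y0)&(p[:,1]<y1)&(p[:,2]>z0)&(p[:,2]<z1); return p[m]
P=camera_params('top')
m0=onz(P,[(436,221)],.008)[0]; w0=onz(P,[(333,188)],.05)[0]; s0=onz(P,[(214,213)],.012)[0]
print('rough',m0.round(3),w0.round(3),s0.round(3))
for n in C:
    c=C[n]
    b=box(c,s0[0]-.1,s0[0]+.1,s0[1]-.1,s0[1]+.1,.006,.018)
    r=cv2.minAreaRect((b[:,:2]*1000).astype(np.float32)); print(n,'base',len(b),np.round(r[0],1),np.round(r[1],1),r[2])
    for lo,hi in ((.06,.1),(.12,.16),(.17,.195),(.195,.21),(.21,.225),(.225,.25)):
        b=box(c,s0[0]-.15,s0[0]+.15,s0[1]-.15,s0[1]+.15,lo,hi)
        if len(b): print('  stand',lo,len(b),b.min(0).round(3),b.max(0).round(3),np.median(b,0).round(3))
    for lo,hi in ((.02,.05),(.05,.07),(.08,.1),(.1,.115),(.115,.13),(.135,.15),(.15,.175),(.175,.19)):
        b=box(c,m0[0]-.08,m0[0]+.08,m0[1]-.08,m0[1]+.08,lo,hi)
        if len(b): print('  bucket',lo,len(b),b.min(0).round(3),b.max(0).round(3),np.median(b,0).round(3))
    b=box(c,w0[0]-.08,w0[0]+.08,w0[1]-.08,w0[1]+.08,.082,.1); 
    if len(b): print('  boss',len(b),b.min(0).round(3),b.max(0).round(3),b.mean(0).round(3))
    b=box(c,w0[0]-.08,w0[0]+.08,w0[1]-.08,w0[1]+.08,.02,.03); r=cv2.minAreaRect((b[:,:2]*1000).astype(np.float32)); print('  hb',np.round(r[0],1),np.round(r[1],1),r[2])
hsv=cv2.cvtColor(I['top'],cv2.COLOR_RGB2HSV)
m=((hsv[:,:,0]>12)&(hsv[:,:,0]<32)&(hsv[:,:,1]>120)).astype(np.uint8)
k,_,st,ce=cv2.connectedComponentsWithStats(m)
for i in range(1,k):
    if st[i,4]>30: print('brass',st[i],ce[i],onz(P,[ce[i]],.06)[0].round(4))
for n in ('top','scene'):
    im=I[n]; c=(150,150,290,270) if n=='top' else (330,130,460,250)
    cr=im[c[1]:c[3],c[0]:c[2]]; cr=cv2.resize(cr,None,fx=3,fy=3,interpolation=cv2.INTER_CUBIC)
    c2=(390,170,490,270) if n=='top' else (170,180,300,280)
    cr2=cv2.resize(im[c2[1]:c2[3],c2[0]:c2[2]],None,fx=3,fy=3,interpolation=cv2.INTER_CUBIC)
    h=360; cr=cv2.copyMakeBorder(cr[:h],0,max(0,h-cr.shape[0]),0,0,0); cr2=cv2.copyMakeBorder(cr2[:h],0,max(0,h-cr2.shape[0]),0,0,0)
    cv2.imwrite(f'pics/crop_{n}.png',np.clip(1.4*np.hstack([cr,cr2]),0,255).astype(np.uint8)[:,:,::-1])
E
```

```text
rough [ 0.514 -0.26   0.008] [ 0.589 -0.01   0.05 ] [0.537 0.276 0.012]
scene base 903 [534.5 278.6] [113.7 132.6] 82.39362335205078
  stand 0.06 70 [0.578 0.264 0.06 ] [0.593 0.28  0.098] [0.588 0.269 0.081]
  stand 0.12 82 [0.578 0.263 0.12 ] [0.593 0.281 0.159] [0.589 0.268 0.14 ]
  stand 0.17 53 [0.577 0.264 0.171] [0.593 0.28  0.195] [0.588 0.269 0.182]
  stand 0.195 38 [0.503 0.264 0.195] [0.591 0.279 0.21 ] [0.587 0.269 0.203]
  stand 0.21 96 [0.49  0.264 0.21 ] [0.593 0.291 0.225] [0.525 0.276 0.217]
  stand 0.225 85 [0.486 0.265 0.225] [0.593 0.291 0.247] [0.585 0.27  0.233]
  bucket 0.02 331 [ 0.478 -0.295  0.02 ] [ 0.544 -0.231  0.05 ] [ 0.529 -0.263  0.038]
  bucket 0.05 355 [ 0.476 -0.301  0.05 ] [ 0.549 -0.223  0.07 ] [ 0.504 -0.263  0.061]
  bucket 0.08 44 [ 0.509 -0.302  0.08 ] [ 0.519 -0.223  0.1  ] [ 0.513 -0.295  0.089]
  bucket 0.1 38 [ 0.508 -0.301  0.101] [ 0.517 -0.224  0.115] [ 0.513 -0.263  0.107]
  bucket 0.115 62 [ 0.507 -0.299  0.115] [ 0.518 -0.226  0.13 ] [ 0.512 -0.273  0.122]
  bucket 0.135 48 [ 0.509 -0.278  0.135] [ 0.52  -0.245  0.15 ] [ 0.517 -0.26
[... 1036 characters left out ...]
0.082] [ 0.513 -0.226  0.099] [ 0.508 -0.229  0.087]
  bucket 0.1 9 [ 0.503 -0.303  0.101] [ 0.513 -0.227  0.115] [ 0.509 -0.228  0.109]
  bucket 0.115 46 [ 0.503 -0.3    0.116] [ 0.513 -0.228  0.13 ] [ 0.508 -0.239  0.122]
  bucket 0.135 29 [ 0.501 -0.262  0.135] [ 0.517 -0.242  0.149] [ 0.509 -0.256  0.14 ]
  bucket 0.15 38 [ 0.501 -0.27   0.151] [ 0.517 -0.255  0.175] [ 0.506 -0.257  0.166]
  bucket 0.175 58 [ 0.502 -0.272  0.175] [ 0.517 -0.255  0.183] [ 0.51  -0.264  0.178]
  boss 76 [ 0.579 -0.021  0.082] [ 0.6   -0.     0.098] [ 0.589 -0.01   0.093]
  hb [590.2 -10.5] [120.  120.5] 86.66950225830078
brass [ 314  169   39   39 1173] [333.0971867  188.13810742] [ 0.5869 -0.0103  0.06  ]
```

View pics/crop_top.png

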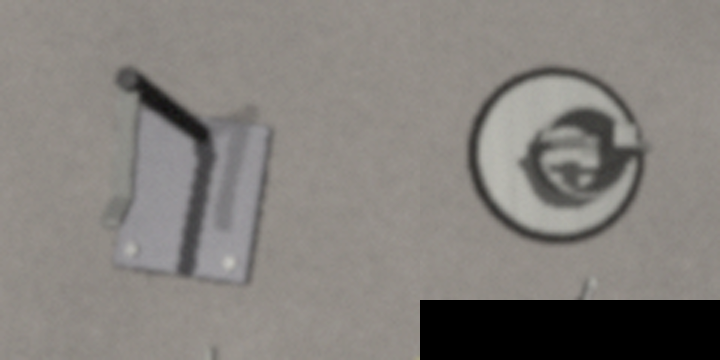

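View pics/crop_scene.png

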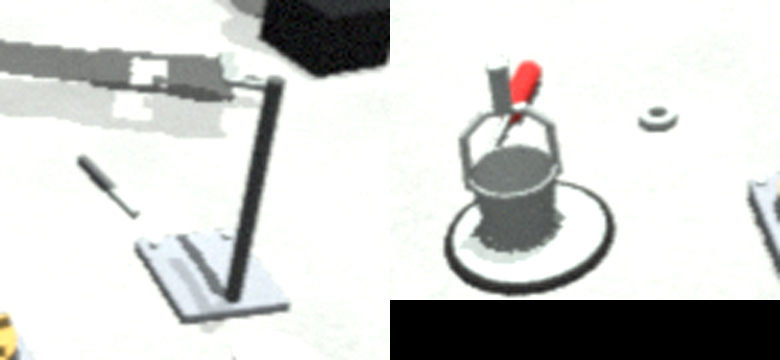

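```bash
python3 - <<'E'
from h import *
for n in ('scene','top'):
    z=np.load(n+'0.npz'); p=cloud(camera_params(n),z['d']).reshape(-1,3)
    def B(x0,x1,y0,y1,z0,z1): return p[(p[:,0]>x0)&(p[:,0]<x1)&(p[:,1]>y0)&(p[:,1]<y1)&(p[:,2]>z0)&(p[:,2]<z1)]
    def L(b): 
        v=cv2.fitLine((b[:,:2]*1000).astype(np.float32),cv2.DIST_HUBER,0,.01,.01).ravel(); return np.degrees(np.arctan2(v[1],v[0]))%180,v[2:].round(1)
    hk=B(.47,.57,.25,.31,.19,.25); a,c=L(hk); print(n,'hook',len(hk),a,c,'seat y@.511',c[1]+(511-c[0])*np.tan(np.radians(a)))
    for lo in np.arange(.485,.56,.01):
        q=hk[(hk[:,0]>lo)&(hk[:,0]<lo+.01)]; print('  ',lo.round(3),len(q),q[:,1:].mean(0).round(4), np.ptp(q[:,1]).round(4))
    hd=B(.49,.53,-.31,-.22,.085,.131); print('handle',L(hd),hd.mean(0).round(4))
    st=B(.49,.53,-.285,-.245,.174,.186); print('stub',st.mean(0).round(4))
E
```

```text
scene hook 89 168.64601 [520.4 277.6] seat y@.511 279.48752
   0.485 14 [0.2837 0.224 ] 0.0124
   0.495 28 [0.2839 0.2178] 0.0153
   0.505 12 [0.2819 0.2109] 0.0139
   0.515 7 [0.2771 0.2132] 0.0077
   0.525 7 [0.2779 0.2164] 0.0133
   0.535 4 [0.2721 0.2202] 0.0039
   0.545 7 [0.2719 0.2237] 0.0033
   0.555 8 [0.2726 0.2288] 0.0112
handle (np.float32(87.09824), array([ 513. , -264.1], dtype=float32)) [ 0.5129 -0.2632  0.1119]
stub [ 0.5128 -0.2626  0.1774]
top hook 331 171.46332 [528.7 277.5] seat y@.511 280.15686
   0.485 35 [0.2827 0.2236] 0.0143
   0.495 39 [0.2818 0.2151] 0.014
   0.505 40 [0.2799 0.2092] 0.0147
   0.515 37 [0.2786 0.2125] 0.0153
   0.525 36 [0.2773 0.2165] 0.0133
   0.535 39 [0.2759 0.2203] 0.0153
   0.545 45 [0.2746 0.2244] 0.0164
   0.555 38 [0.2731 0.2284] 0.0139
handle (np.float32(85.88991), array([ 508., -257.], dtype=float32)) [ 0.5084 -0.2565  0.1166]
stub [ 0.5093 -0.2635  0.1781]
```

```bash
python3 -m creep '[{"jaw":-1,"travel":[0,0,0],"roll":0.1},{"jaw":-1,"travel":[20,-50,0],"roll":0.2},{"jaw":-1,"travel":[40,-90,0],"roll":0.32},{"jaw":-1,"travel":[60,-135,0],"roll":0.32},{"jaw":-1,"travel":[80,-180,0],"roll":0.32},{"jaw":-1,"travel":[100,-225,0],"roll":0.32},{"jaw":-1,"travel":[120,-270,0],"roll":0.32},{"jaw":-1,"travel":[140,-315,0],"roll":0.32},{"jaw":-1,"travel":[160,-360,0],"roll":0.32},{"jaw":-1,"travel":[180,-405,0],"roll":0.32},{"jaw":-1,"travel":[200,-450,0],"roll":0.32},{"jaw":-1,"travel":[220,-495,0],"roll":0.32}]' 40; python3 -c "
from rig import *;print(tip_extent)"
```

```text
time_s: 1.3
position: [0.3947, 0.0245, 0.4047]
tool_rot: [[-1.0, 0.003, 0.0], [0.003, 1.0, 0.0], [-0.0, 0.0, -1.0]]
ft_force: [1.7, 0.5, -0.5]
grip_width: 0.0854
gripper_force: 0.0
0.1734
```

```bash
python3 -m creep '[{"jaw":-1,"travel":[16,-41,0],"roll":-0.06},{"jaw":-1,"travel":[33,-82,0],"roll":-0.06},{"jaw":-1,"travel":[50,-123,0],"roll":-0.06},{"jaw":-1,"travel":[66,-164,0],"roll":-0.06},{"jaw":-1,"travel":[83,-205,0],"roll":-0.06},{"jaw":-1,"travel":[100,-246,0],"roll":-0.06},{"jaw":-1,"travel":[116,-287,0],"roll":-0.06},{"jaw":-1,"travel":[116,-287,0],"roll":-0.06},{"jaw":-1,"travel":[116,-287,-25],"roll":-0.06},{"jaw":-1,"travel":[116,-287,-50],"roll":-0.06},{"jaw":-1,"travel":[116,-287,-80],"roll":-0.06},{"jaw":-1,"travel":[116,-287,-80],"roll":-0.06}]' 40; python3 - <<'E'
from h import *
P,im,d=snap('wrist','w1.png'); s=observe(); print(np.array(s['position']).round(4))
E
```

```text
time_s: 2.5
position: [0.5099, -0.2596, 0.3212]
tool_rot: [[-0.998, 0.063, -0.006], [0.062, 0.998, 0.005], [0.007, 0.005, -1.0]]
ft_force: [-0.4, 0.7, 0.3]
grip_width: 0.0856
gripper_force: 0.0
[ 0.5103 -0.26    0.3237]
```

View pics/w1.png

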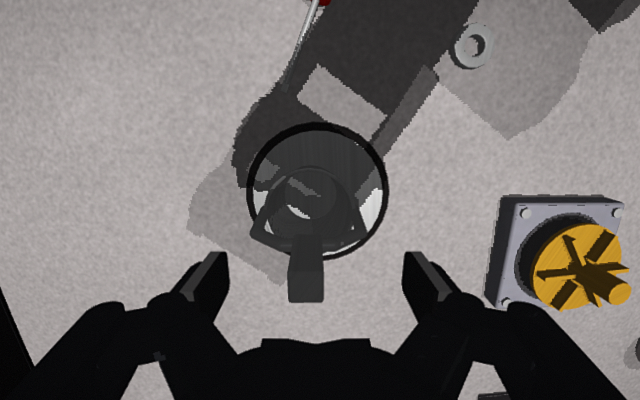

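The wrist view shows the stub at about (306,270), between the fingertips at (220,270) and (410,270). It is a few mm off in y, so I shift and close.

```bash
python3 -m creep '[{"jaw":-1,"travel":[1,-3,0],"roll":0},{"jaw":1,"travel":[1,-3,0],"roll":0},{"jaw":1,"travel":[1,-3,0],"roll":0},{"jaw":1,"travel":[1,-3,0],"roll":0},{"jaw":1,"travel":[1,-3,0],"roll":0},{"jaw":1,"travel":[1,-3,0],"roll":0},{"jaw":1,"travel":[1,-3,0],"roll":0},{"jaw":1,"travel":[1,-3,0],"roll":0}]' 50
```

```text
time_s: 3.35
position: [0.5115, -0.2635, 0.325]
tool_rot: [[-0.998, 0.063, 0.001], [0.063, 0.998, -0.0], [-0.001, -0.0, -1.0]]
ft_force: [0.4, -0.3, 3.8]
grip_width: 0.0154
gripper_force: 49.3
```

```bash
python3 -m creep '[{"jaw":1,"travel":[0,0,15],"roll":0},{"jaw":1,"travel":[0,0,45],"roll":0},{"jaw":1,"travel":[0,0,80],"roll":0},{"jaw":1,"travel":[-5,15,110],"roll":-0.03},{"jaw":1,"travel":[-15,50,120],"roll":-0.077},{"jaw":1,"travel":[-20,90,120],"roll":-0.077},{"jaw":1,"travel":[-25,130,120],"roll":-0.077},{"jaw":1,"travel":[-30,170,120],"roll":-0.077},{"jaw":1,"travel":[-40,210,120],"roll":-0.077},{"jaw":1,"travel":[-50,250,120],"roll":-0.077},{"jaw":1,"travel":[-60,290,120],"roll":-0.077},{"jaw":1,"travel":[-75,330,120],"roll":-0.077}]' 60
python3 -m creep '[{"jaw":1,"travel":[0,40,0],"roll":0},{"jaw":1,"travel":[0,80,0],"roll":0},{"jaw":1,"travel":[0,120,0],"roll":0},{"jaw":1,"travel":[0,160,0],"roll":0},{"jaw":1,"travel":[0,195,0],"roll":0},{"jaw":1,"travel":[0,215,0],"roll":0},{"jaw":1,"travel":[0,223,0],"roll":0},{"jaw":1,"travel":[0,223,0],"roll":0},{"jaw":1,"travel":[0,223,0],"roll":0},{"jaw":1,"travel":[0,223,0],"roll":0}]'
python3 - <<'E'
from h import *
for n in ('scene','top'):
    P,im,d=snap(n,n+'2.png'); np.savez(n+'2.npz',im=im,d=d); p=cloud(P,d).reshape(-1,3)
    def B(x0,x1,y0,y1,z0,z1): return p[(p[:,0]>x0)&(p[:,0]<x1)&(p[:,1]>y0)&(p[:,1]<y1)&(p[:,2]>z0)&(p[:,2]<z1)]
    for lo in np.arange(.12,.3,.02):
        b=B(.38,.48,.23,.35,lo,lo+.02); 
        if len(b): print(n,lo.round(3),len(b),b.min(0).round(3),b.max(0).round(3))
im=np.load('scene2.npz')['im'][80:280,300:500]; cv2.imwrite('pics/s2c.png',cv2.resize(im,None,fx=3,fy=3)[:,:,::-1])
E
```

```text
time_s: 4.55
position: [0.4359, 0.068, 0.4443]
tool_rot: [[-0.99, 0.14, -0.001], [0.14, 0.99, 0.0], [0.001, 0.0, -1.0]]
ft_force: [0.4, 0.2, -1.2]
grip_width: 0.0149
gripper_force: 58.8
time_s: 5.55
position: [0.4366, 0.2886, 0.4448]
tool_rot: [[-0.99, 0.141, -0.0], [0.141, 0.99, -0.0], [0.0, -0.0, -1.0]]
ft_force: [0.3, -0.5, -1.2]
grip_width: 0.0147
gripper_force: 58.8
scene 0.12 55 [0.427 0.26  0.129] [0.465 0.308 0.14 ]
scene 0.14 117 [0.425 0.258 0.14 ] [0.468 0.316 0.16 ]
scene 0.16 196 [0.401 0.256 0.16 ] [0.47  0.323 0.18 ]
scene 0.18 204 [0.399 0.251 0.18 ] [0.471 0.324 0.2  ]
scene 0.2 34 [0.427 0.249 0.201] [0.446 0.326 0.219]
scene 0.22 41 [0.426 0.251 0.22 ] [0.445 0.327 0.239]
scene 0.24 67 [0.43  0.254 0.24 ] [0.446 0.319 0.26 ]
scene 0.26 55 [0.427 0.273 0.26 ] [0.45  0.308 0.28 ]
scene 0.28 114 [0.425 0.266 0.281] [0.454 0.309 0.3  ]
top 0.12 187 [0.408 0.259 0.127] [0.459 0.312 0.14 ]
top 0.14 81 [0.406 0.256 0.14 ] [0.462 0.315 0.16 ]
top 0.16 85 [0.404 0.254 0.16 ] [0.465 0.311 0.18 ]
top 0.18 141 [0.4   0.248 0.18 ] [0.468 0.31  0.199]
top 0.2 10 [0.427 0.248 0.2  ] [0.433 0.251 0.217]
top 0.22 24 [0.426 0.249 0.22 ] [0.434 0.257 0.239]
top 0.24 1 [0.428 0.255 0.241] [0.428 0.255 0.241]
top 0.28 5 [0.425 0.272 0.28 ] [0.447 0.275 0.287]
```

View pics/s2c.png

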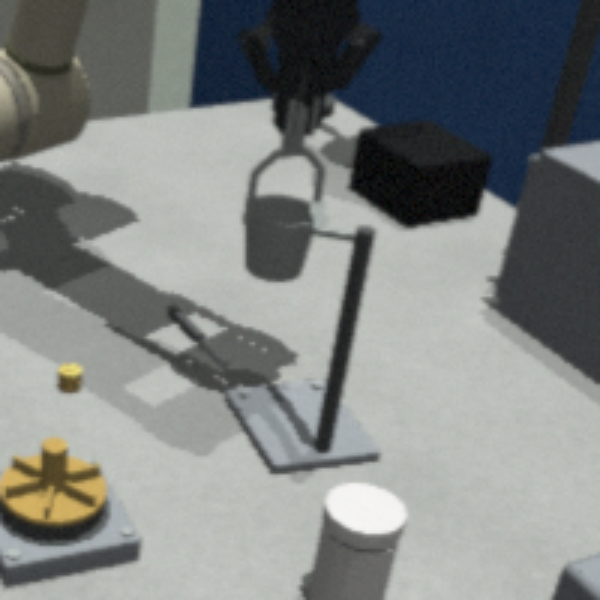

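```bash
python3 -m creep '[{"jaw":1,"travel":[0,0,-10],"roll":0},{"jaw":1,"travel":[15,-2,-10],"roll":0},{"jaw":1,"travel":[30,-4,-10],"roll":0},{"jaw":1,"travel":[45,-5,-10],"roll":0},{"jaw":1,"travel":[60,-7,-10],"roll":0},{"jaw":1,"travel":[74,-9,-10],"roll":0},{"jaw":1,"travel":[74,-9,-10],"roll":0},{"jaw":1,"travel":[74,-9,-20],"roll":0},{"jaw":1,"travel":[74,-9,-30],"roll":0},{"jaw":1,"travel":[74,-9,-36],"roll":0},{"jaw":1,"travel":[74,-9,-36],"roll":0},{"jaw":1,"travel":[74,-9,-36],"roll":0}]'
python3 - <<'E'
from h import *
P,im,d=snap('scene'); np.savez('scene3.npz',im=im,d=d)
im=im[100:250,330:480]; cv2.imwrite('pics/s3c.png',cv2.resize(im,None,fx=4,fy=4)[:,:,::-1])
E
```

```text
time_s: 6.85
position: [0.5101, 0.2807, 0.4085]
tool_rot: [[-0.99, 0.139, -0.001], [0.139, 0.99, -0.0], [0.001, -0.0, -1.0]]
ft_force: [-0.1, -0.7, -1.2]
grip_width: 0.0147
gripper_force: 59.1
```

View pics/s3c.png

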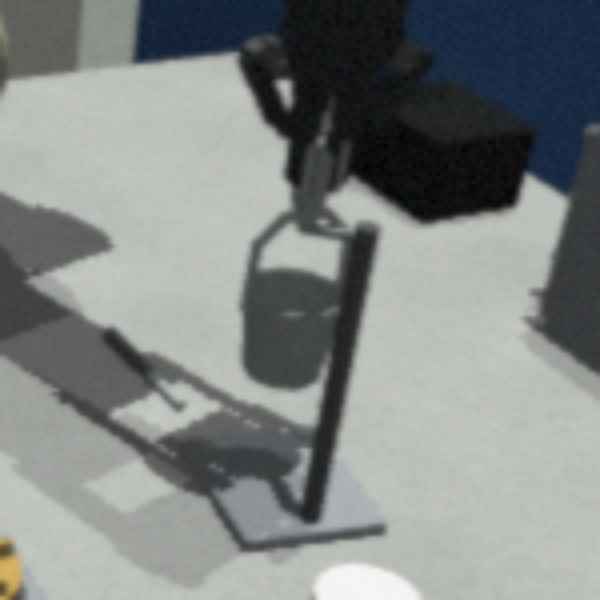

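The bar is in the bend of the hook, at about (310,215) in the crop. I lower gently until the force shows contact.

```bash
python3 -m creep '[{"jaw":1,"travel":[0,0,-2],"roll":0},{"jaw":1,"travel":[0,0,-3],"roll":0},{"jaw":1,"travel":[0,0,-3],"roll":0},{"jaw":1,"travel":[0,0,-3],"roll":0}]'
```

```text
time_s: 7.3
position: [0.5106, 0.2806, 0.4066]
tool_rot: [[-0.99, 0.14, 0.003], [0.14, 0.99, 0.001], [-0.003, 0.001, -1.0]]
ft_force: [2.7, 0.5, 5.0]
grip_width: 0.0148
gripper_force: 59.9
```

Contact, with about 6 N up. I open, then rise.

```bash
python3 -m creep '[{"jaw":0.5,"travel":[0,0,1],"roll":0},{"jaw":0.3,"travel":[0,0,1],"roll":0},{"jaw":0,"travel":[0,0,1],"roll":0},{"jaw":-0.3,"travel":[0,0,1],"roll":0},{"jaw":-0.3,"travel":[0,0,1],"roll":0},{"jaw":-0.3,"travel":[0,0,1],"roll":0},{"jaw":-0.3,"travel":[0,0,20],"roll":0},{"jaw":-0.3,"travel":[0,0,60],"roll":0},{"jaw":-0.3,"travel":[0,0,95],"roll":0},{"jaw":-0.3,"travel":[0,0,95],"roll":0},{"jaw":-0.3,"travel":[0,0,95],"roll":0},{"jaw":-0.3,"travel":[0,0,95],"roll":0}]' 
python3 - <<'E'
from h import *
P,im,d=snap('scene'); p=cloud(P,d).reshape(-1,3)
im=im[100:250,330:480]; cv2.imwrite('pics/s4c.png',cv2.resize(im,None,fx=4,fy=4)[:,:,::-1])
for lo in np.arange(.08,.3,.02):
    b=p[(abs(p[:,0]-.51)<.05)&(abs(p[:,1]-.28)<.05)&(p[:,2]>lo)&(p[:,2]<lo+.02)]
    if len(b): print(lo.round(3),len(b),b.min(0).round(3),b.max(0).round(3))
E
```

```text
time_s: 8.5
position: [0.5106, 0.2806, 0.4993]
tool_rot: [[-0.99, 0.139, -0.002], [0.139, 0.99, -0.001], [0.002, -0.001, -1.0]]
ft_force: [0.7, 0.5, -0.3]
grip_width: 0.0557
gripper_force: 0.0
0.08 48 [0.501 0.254 0.09 ] [0.541 0.3   0.1  ]
0.1 116 [0.5   0.251 0.1  ] [0.542 0.3   0.12 ]
0.12 218 [0.477 0.247 0.12 ] [0.543 0.314 0.14 ]
0.14 240 [0.474 0.242 0.14 ] [0.546 0.318 0.16 ]
0.16 30 [0.503 0.241 0.161] [0.52  0.315 0.179]
0.18 34 [0.502 0.243 0.18 ] [0.52  0.317 0.199]
0.2 75 [0.489 0.249 0.201] [0.547 0.309 0.22 ]
0.22 76 [0.489 0.269 0.22 ] [0.56  0.288 0.24 ]
0.24 57 [0.501 0.271 0.24 ] [0.521 0.288 0.26 ]
0.26 11 [0.506 0.274 0.26 ] [0.519 0.286 0.261]
```

View pics/s4c.png

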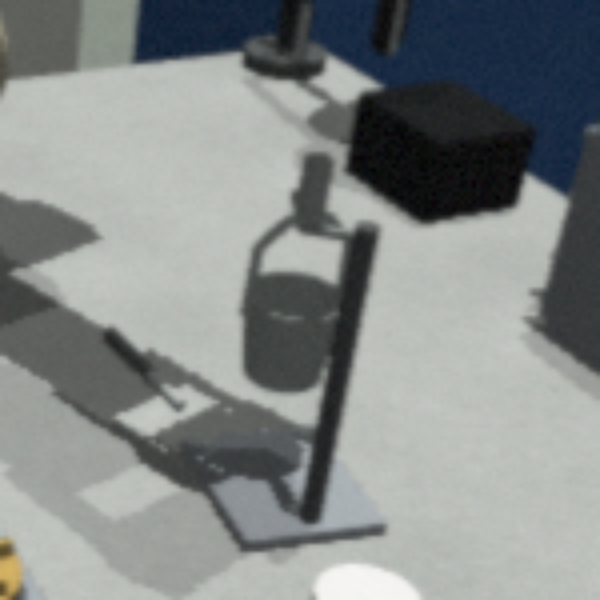

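The bucket hangs upright, with its bar in the bend. Before the wheel grasp I check the fingertip height when nearly shut, using the earlier cloud.

```bash
python3 - <<'E'
from h import *
P=camera_params('scene'); p=cloud(P,np.load('scene2.npz')['d']).reshape(-1,3)
for lo in np.arange(.25,.3,.003):
    b=p[(abs(p[:,0]-.437)<.04)&(abs(p[:,1]-.289)<.05)&(p[:,2]>lo)&(p[:,2]<lo+.003)]
    if len(b): print(lo.round(3),len(b),b.min(0).round(3),b.max(0).round(3))
E
python3 -m creep '[{"jaw":-0.3,"travel":[10,-40,0],"roll":0.07},{"jaw":-0.3,"travel":[20,-85,0],"roll":0.139},{"jaw":-0.3,"travel":[30,-130,0],"roll":0.139},{"jaw":-0.3,"travel":[45,-175,-20],"roll":0.139},{"jaw":-0.3,"travel":[60,-220,-50],"roll":0.139},{"jaw":-0.3,"travel":[75,-260,-90],"roll":0.139},{"jaw":-0.3,"travel":[80,-285,-130],"roll":0.139},{"jaw":-0.3,"travel":[80,-290,-170],"roll":0.139},{"jaw":-0.3,"travel":[80,-290,-190],"roll":0.139},{"jaw":-0.3,"travel":[80,-290,-190],"roll":0.139},{"jaw":-0.3,"travel":[80,-290,-190],"roll":0.139}]' 50
python3 - <<'E'
from h import *
snap('wrist','w5.png'); print(observe()['position'])
E
```

```text
0.25 12 [0.43  0.268 0.251] [0.442 0.309 0.253]
0.253 14 [0.433 0.271 0.253] [0.441 0.306 0.256]
0.256 8 [0.43  0.282 0.256] [0.445 0.307 0.259]
0.259 9 [0.427 0.28  0.259] [0.442 0.294 0.261]
0.262 7 [0.428 0.281 0.263] [0.443 0.296 0.264]
0.265 9 [0.434 0.28  0.266] [0.446 0.296 0.268]
0.268 5 [0.441 0.28  0.269] [0.443 0.292 0.27 ]
0.271 5 [0.44  0.276 0.271] [0.443 0.295 0.273]
0.274 13 [0.429 0.274 0.274] [0.45  0.299 0.277]
0.277 12 [0.439 0.273 0.277] [0.449 0.308 0.28 ]
0.28 12 [0.425 0.272 0.281] [0.45  0.301 0.283]
0.283 16 [0.432 0.266 0.283] [0.45  0.309 0.286]
0.286 19 [0.431 0.268 0.286] [0.452 0.309 0.289]
0.289 15 [0.433 0.267 0.289] [0.454 0.308 0.292]
0.292 16 [0.429 0.269 0.292] [0.448 0.305 0.295]
0.295 18 [0.429 0.266 0.295] [0.452 0.309 0.298]
0.298 24 [0.429 0.268 0.298] [0.451 0.307 0.301]
time_s: 9.65
position: [0.5906, -0.0093, 0.3111]
tool_rot: [[-1.0, 0.001, -0.0], [0.001, 1.0, 0.0], [0.0, 0.0, -1.0]]
ft_force: [1.1, -0.6, 1.2]
grip_width: 0.0557
gripper_force: 0.0
[ 0.59070654 -0.00917072  0.31202315]
```

View pics/w5.png

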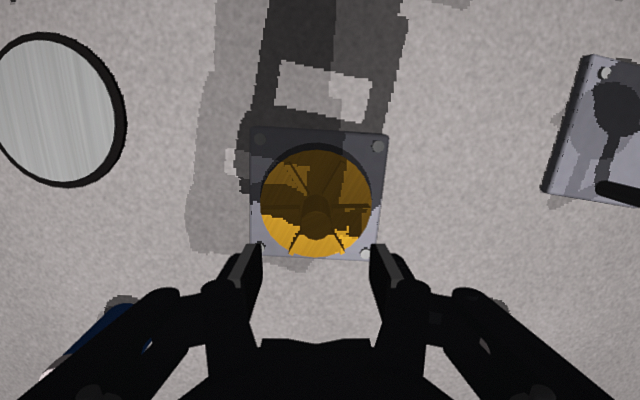

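Measured tip extent when gripped is about 0.172 m. The boss at (316,205) is centred between the fingers at (262) and (370), so I descend and grip.

```bash
python3 -m creep '[{"jaw":-0.3,"travel":[0,0,-30],"roll":0},{"jaw":-0.3,"travel":[0,0,-55],"roll":0},{"jaw":-0.3,"travel":[0,0,-71],"roll":0},{"jaw":-0.3,"travel":[0,0,-71],"roll":0},{"jaw":-0.3,"travel":[0,0,-71],"roll":0},{"jaw":0.3,"travel":[0,0,-71],"roll":0},{"jaw":1,"travel":[0,0,-71],"roll":0},{"jaw":1,"travel":[0,0,-71],"roll":0},{"jaw":1,"travel":[0,0,-71],"roll":0},{"jaw":1,"travel":[0,0,-71],"roll":0},{"jaw":1,"travel":[0,0,-71],"roll":0},{"jaw":1,"travel":[0,0,-71],"roll":0}]' 70
```

```text
time_s: 10.9
position: [0.5906, -0.0094, 0.2411]
tool_rot: [[-1.0, 0.001, 0.002], [0.001, 1.0, -0.0], [-0.002, -0.0, -1.0]]
ft_force: [-0.8, 0.8, 5.3]
grip_width: 0.0198
gripper_force: 68.2
```

```bash
python3 -m creep '[{"jaw":1,"travel":[0,0,5],"roll":0},{"jaw":1,"travel":[0,0,15],"roll":0},{"jaw":1,"travel":[0,0,30],"roll":0},{"jaw":1,"travel":[0,0,50],"roll":0},{"jaw":1,"travel":[0,0,75],"roll":0},{"jaw":1,"travel":[0,0,90],"roll":0},{"jaw":1,"travel":[0,0,90],"roll":0},{"jaw":1,"travel":[0,0,90],"roll":0},{"jaw":1,"travel":[0,0,90],"roll":0},{"jaw":1,"travel":[0,0,90],"roll":0},{"jaw":1,"travel":[0,0,90],"roll":0}]'
python3 - <<'E'
from h import *
P,im,d=snap('top'); p=cloud(P,d); g=im.max(2).astype(int)
# mirror: fit ellipse of dark rim
m=np.zeros(g.shape,np.uint8); m[180:262,395:478]=(g[180:262,395:478]<60)
m=m.astype(np.uint8); cs,_=cv2.findContours(m,cv2.RETR_EXTERNAL,cv2.CHAIN_APPROX_NONE); c=max(cs,key=cv2.contourArea); e=cv2.fitEllipse(c); print('top',e,onz(P,[e[0]],.008)[0].round(4))
P,im,d=snap('scene','s6.png'); p=cloud(P,d).reshape(-1,3); g=im.max(2)
m=np.zeros(g.shape,np.uint8); m[230:285,180:252]=(g[230:285,180:252]<70)
cs,_=cv2.findContours(m,cv2.RETR_EXTERNAL,cv2.CHAIN_APPROX_NONE); c=max(cs,key=cv2.contourArea); w=onz(P,c.reshape(-1,2),.006)[:,:2]
ce,r=cv2.minEnclosingCircle((w*1000).astype(np.float32)); print('scene',np.round(ce,1),r)
b=p[(abs(p[:,0]-.59)<.055)&(abs(p[:,1]+.01)<.055)&(p[:,2]>.08)&(p[:,2]<.16)]; print(b.min(0).round(3),b.max(0).round(3))
E
```

```text
time_s: 12.0
position: [0.5905, -0.0095, 0.329]
tool_rot: [[-1.0, 0.001, -0.001], [0.001, 1.0, 0.0], [0.001, 0.0, -1.0]]
ft_force: [0.2, -0.3, -4.4]
grip_width: 0.0199
gripper_force: 68.6
top ((435.1442565917969, 221.3102264404297), (55.33961486816406, 56.80943298339844), 138.57174682617188) [ 0.5129 -0.2575  0.008 ]
scene [ 520.6 -256.7] 69.3420639038086
[ 0.554 -0.054  0.13 ] [0.638 0.036 0.16 ]
```

View pics/s6.png

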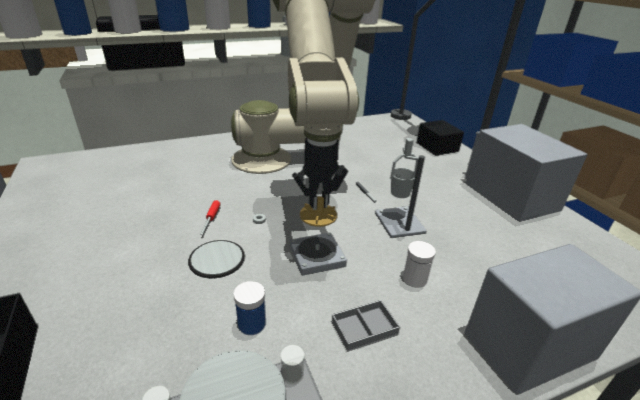

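The wheel is held level at (318,215), the bucket hangs at (403,180), and the mirror is clear at (217,258). I move over it.

```bash
python3 -m creep '[{"jaw":1,"travel":[-3,-10,0],"roll":0},{"jaw":1,"travel":[-11,-35,0],"roll":0},{"jaw":1,"travel":[-20,-65,0],"roll":0},{"jaw":1,"travel":[-30,-98,0],"roll":0},{"jaw":1,"travel":[-40,-131,0],"roll":0},{"jaw":1,"travel":[-50,-164,0],"roll":0},{"jaw":1,"travel":[-60,-195,0],"roll":0},{"jaw":1,"travel":[-68,-220,0],"roll":0},{"jaw":1,"travel":[-74,-240,0],"roll":0},{"jaw":1,"travel":[-76,-248,0],"roll":0},{"jaw":1,"travel":[-76,-248,0],"roll":0},{"jaw":1,"travel":[-76,-248,0],"roll":0}]'
python3 -m creep '[{"jaw":1,"travel":[0,0,0],"roll":0},{"jaw":1,"travel":[0,0,0],"roll":0},{"jaw":1,"travel":[0,0,0],"roll":0},{"jaw":1,"travel":[0,0,0],"roll":0},{"jaw":1,"travel":[0,0,0],"roll":0},{"jaw":1,"travel":[0,0,0],"roll":0}]'
python3 - <<'E'
from h import *
P,im,d=snap('scene','s7.png'); p=cloud(P,d).reshape(-1,3)
hsv=cv2.cvtColor(im,cv2.COLOR_RGB2HSV).reshape(-1,3); br=(hsv[:,0]>12)&(hsv[:,0]<32)&(hsv[:,1]>120)
b=p[br&(abs(p[:,0]-.515)<.08)&(abs(p[:,1]+.257)<.08)&(p[:,2]>.09)]; print(b.min(0).round(3),b.max(0).round(3))
f=lambda c:p[(abs(p[:,0]-c[0])<.05)&(abs(p[:,1]-c[1])<.05)&(p[:,2]>.24)&(p[:,2]<.27)]
b=f((.51,.28)); print('stub',b.min(0).round(3),b.max(0).round(3))
E
```

```text
time_s: 13.3
position: [0.5145, -0.2569, 0.3297]
tool_rot: [[-1.0, 0.001, -0.0], [0.001, 1.0, 0.0], [0.0, 0.0, -1.0]]
ft_force: [1.0, 0.5, -3.9]
grip_width: 0.0196
gripper_force: 68.8
time_s: 13.9
position: [0.5145, -0.2574, 0.3297]
tool_rot: [[-1.0, 0.001, -0.0], [0.001, 1.0, -0.0], [0.0, -0.0, -1.0]]
ft_force: [-0.7, -0.5, -4.8]
grip_width: 0.0198
gripper_force: 68.8
[ 0.48  -0.3    0.133] [ 0.563 -0.214  0.184]
stub [0.503 0.273 0.24 ] [0.522 0.288 0.262]
```

View pics/s7.png

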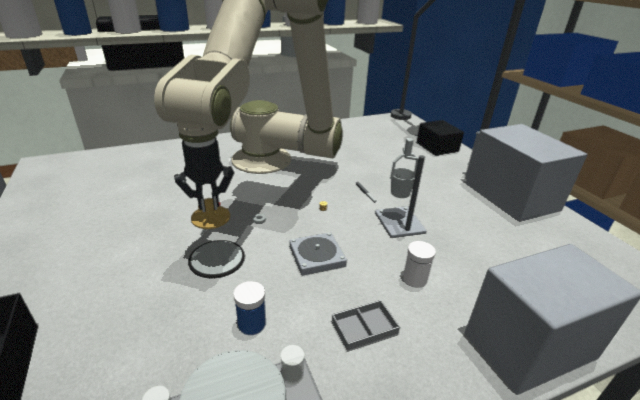

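The wheel is level at (210,216) above the mirror at (217,258). The bucket still hangs at (403,180), and the bystanders have not moved.

```bash
python3 -c "
from rig import *;print(close_job())"
```

```text
the job is handed in; nothing more can be done
None
```

I handed the job in with the bucket hanging on the hook, let go, and the wheel held level and still about 10 cm above the middle of the mirror; the bystanders look unmoved in the last picture, and no verdict came back.

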